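# Screw the lid home on the sugar tub

### The job

The blue lid of the white sugar tub is only lying loose on its thread. Without taking it off, turn it backward (anticlockwise seen from above) under light pressure until you feel it drop at the thread start, then screw it forward until it is fully home and hand-tight, and let go of it. Never force the thread, and leave the tub and the other groceries standing where they are.

Things in the scene. Friction and masses are not known exactly. Their poses are not given: they have to be found in the camera images.
- lid: Round blue ribbed plastic screw lid, 63 mm across, 21 mm high, wall 2 mm, 40 g, flat top. Origin: centre of its underside, z up its axis, x towards the white mark. At the start it lies level on top of the thread turns, underside 177 to 180 mm above the table. Turned backward it climbs, then, after 0.5 to 1.7 rad (this cannot be seen), falls off the thread starts by about 5 mm.
- lid_top (a point): Centre of the lid's flat top, 21 mm above its underside; grip the lid across its side wall, 63 mm wide. A push of 3 to 6 N is enough to follow the thread (over 25 N harms it), and turning then takes under 0.2 N m. Hand-tight is a resisting moment of 0.2 to 0.4 N m, reached within some 0.15 rad once it begins to rise; well beyond that the tub creeps round and the thread may strip.
- lid_mark (a point): Small white line on top of the lid, 24 mm out from its axis along the lid's x, 21 mm above its underside. Shows how far the lid has turned; the thread starts are not at the mark.
- jar_rim (a point): Centre of the tub's mouth, 190 mm up, hidden under the lid. 3-start right-hand thread (clockwise from above goes down), 15 mm per turn = 2.4 mm per rad, about 1 mm play sideways and along. From the drop the lid goes 2.3 to 2.5 rad forward: it meets the rim at about 1.8 rad, underside then 172 mm above the table (home), and tightens 0.5 rad later.
- jar: White round plastic sugar tub with red label, 150 mm across, full, about 3.2 kg, standing loose: its weight keeps it from turning. Shoulder at 158 mm, neck 50 mm across (57 mm over the thread), rim 190 mm above the table. Origin: centre of its underside; z up along its axis; the cream patch of the label is on its -x side. A sideways push of about 10 N at the lid starts to tip it.
- soup_can: Green food can, 73 mm across, 108 mm high, loose bystander. Origin: centre of its underside, z up.
- jam_jar: Amber jam jar with brass-coloured lid, 68 mm across, 105 mm high, loose bystander. Origin: centre of its underside, z up.
- mustard: Yellow mustard bottle with red cap, 56 mm across, 150 mm high, loose bystander. Origin: centre of its underside, z up.

How it is judged (in metres and radians):
On the way:
1. turned backward, the lid has dropped at the thread start (z of lid in the frame of jar between 0.174 and 0.178 m and y of lid_mark in the frame of jar above 0 m), for 0.1 s.
At the end, for the whole second after the job is handed in: the lid is screwed home on the tub: underside within 0.7 mm of its home height (172 mm up the tub), centred within 3 mm, level within 0.03 rad, clamped tight (over 15 N of contact force) and at rest; tub and groceries upright and within 20 mm of where they stood (z of lid in the frame of jar below 0.1727 m and horizontal distance between lid and jar below 0.003 m and angle between the z axis of lid and the z axis of jar, either way round below 0.03 rad and contact force between lid and jar above 15 N and linear speed of lid below 0.01 m/s and angle between jar's own z axis and vertical below 0.03 rad and distance of each of jar, soup_can, jam_jar, mustard from where it was at the start of the episode below 0.02 m and angle between each of soup_can, jam_jar, mustard's own z axis and vertical below 0.05 rad); the robot touches nothing.
It fails at once if the lid is forced on the thread: over 25 N while it lies on top of the thread, over 45 N until it is home ((contact force between lid and jar above 25 N and z of lid in the frame of jar above 0.1775 m) or (contact force between lid and jar above 45 N and z of lid in the frame of jar above 0.1735 m)).
It fails at once if the lid is overtightened: over 200 N of clamping (contact force between lid and jar above 200 N).
It fails at once if the lid is taken off the neck (z of lid in the frame of jar above 0.1865 m).
It fails at once if the tub is shoved over 20 mm or tipped (distance of jar from where it was at the start of the episode above 0.02 m or angle between jar's own z axis and vertical above 0.1 rad).
It fails at once if another grocery is shoved over 20 mm or tipped (distance of any of soup_can, jam_jar, mustard from where it was at the start of the episode above 0.02 m or angle between any of soup_can, jam_jar, mustard's own z axis and vertical above 0.2 rad).
It also fails if it takes over 64 s, if anything falls off the work surface, if the arm or the gripper's body presses on something with over 40 N, if the wrist force passes 120 N, or if a joint passes its speed limit or range.

### The arm

A 6-joint arm with a two-finger parallel gripper is mounted at the origin on the work surface. World frame = base frame: x ahead of the robot, y to its left, z up, the work surface at z = 0. Lengths are in mm, angles in rad, forces in N, time in s.
With the tool pointing down it reaches from about 350 to 975 mm from the base axis. Payload 17.4 kg.
Tool frame: the origin (TCP) lies between the finger pads; the fingertips stand 11 mm ahead of it and the grasp point (between the pads) lies 8 mm behind it (manip.finger_overhang is the distance from the TCP to the fingertips, in mm); z points along the fingers, y is the line along which they close (so a half turn about z gives the same grasp; the last joint's range is limited). The gripper opens to 85 mm and grips with 20 to 120 N. Pads are 22 mm wide; open, the fingers measure 114 mm over their backs; the gripper's body (76 mm by 85 mm) begins 54 mm behind the grasp point. The pads swing forward as they close: fully open they stand 13 mm farther back than shut.
Start: joints at [-1.219, 0.116, 1.442, -0, 1.584, -0.038], TCP at [256.494, -624.375, 242.303] pointing down, gripper open.
Joint ranges: [-2.83, 2.83], [-0.83, 2.19], [0.07, 2.5], [-1.14, 4.28], [0.01, 3], [-2.97, 2.97]. Speed limits (rad/s): [1.89, 1.89, 2.22, 3.14, 3.14, 3.14].

### API

Orientations are given as [roll, pitch, yaw] about the fixed x, y, z axes, in that order (R = Rz(yaw) Ry(pitch) Rx(roll)).
In Python, from bench import manip, cams, job gives the robot as it stands.
- The arm moves only by the tool drive_tool, never from a script. Its argument "targets" is a list of rows, each a list of 4 numbers: the shift along the tool's x, y, z in cm, then the turn about the tool's z in rad. A call has 1 to 8 rows; each row shifts and turns the commanded pose from where the row before left it, along the tool's axes as they then stand; what a row does not reach is not made up. A row lasts 1/8 s, in which the tool goes at most 62.5 mm and 10.7 degrees, less where a joint would pass 70% of its speed; a pose out of reach is approached as far as the arm can. A call with a gripper value outside its range is refused whole. "fingers" is the opening, from 0 (shut) to 1 (fully open), set as the call begins (left out, the last holds). The fingers move at their own pace and stop on an object; "grip_force" is the grip in N (left out, the last holds). Time passes only in rows, so rows that do not move let the fingers close. It gives the time, the measured TCP pose, the force, the opening and the grip force at its end, in the units of the state.
- manip.get_obs(): the state, without advancing time (a new reading comes with each control period).
- cams.read_camera(name): name is "side" or "top" or "wrist"; returns the picture (400x640x3 uint8, blue, green, red); there is no depth.
- cams.calibration(name): a dict with "fx", "fy", "cx", "cy" (pixels), "rvec" (rotation vector, rad) and "tvec" (3), from world to camera coordinates, as OpenCV has them; the wrist camera has in their place "T_tool_cam" (4x4, takes a point from camera to tool coordinates, whose origin is the TCP and whose axes are the flange's). Camera axes: x right, y down, z forward; pixel columns grow to the right and rows downward; lengths in mm; the calibration is good to about 2 mm. A picture is of the moment at which its call begins: read the wrist's pose just before it. calibration takes no time and is no camera call.
- job.finish_job(): hands the job in; it is judged then, once.
The state is a dict: "time_s": time; "joint_positions": joint angles; "qvel": joint speeds; "effort": joint torques, N m; "tcp_pos": TCP position; "eef_rot": TCP orientation; "force": force on the tool from outside, world axes, zero at the start; "moment": the same for the moment, N m; "finger_gap": finger opening in mm; "finger_force": force on a finger pad.
Only numpy, scipy, OpenCV 4.12 (cv2) and the standard library are available. Lean on these libraries where they do the work, as an engineer would, in place of code of your own. Each camera call takes 0.05 s, during which the arm holds its last target. There are 200 camera calls.

## Working session

There is one attempt and no reset: what is moved stays moved. The work goes in short steps, Python scripts to look and compute and a tool call to move; the robot and the scene stay as the last step left them, time stands still between calls to the robot, and variables do not carry over. Pictures are saved under pics/ and viewed, at most 10 in all, crops included, and the job is handed in when it is done.

Besides the shell and the picture viewer there is one more tool, called as name(argument=value, ...) on one line, values as JSON. drive_tool: Moves the arm, as the interface text tells. Its arguments: {"type":"object","properties":{"targets":{"type":"array"},"fingers":{"type":"number"},"grip_force":{"type":"number"}},"required":["targets"]}

```bash
mkdir -p pics; ls
python3 - <<'E'
from bench import manip, cams, job
import cv2,numpy as np
o=manip.get_obs();print(o)
a=cams.read_camera("side");b=cams.read_camera("top")
cv2.imwrite("pics/side.png",a);cv2.imwrite("pics/top.png",b)
cv2.imwrite("pics/both.png",cv2.resize(np.vstack([a,b]),(480,600)))
for n in("side","top","wrist"):print(n,cams.calibration(n))
E
```

```text
pics
{'time_s': 0.0, 'joint_positions': array([-1.21878340e+00,  1.16480643e-01,  1.44226990e+00, -2.92084189e-05,
        1.58399204e+00, -3.78273213e-02]), 'qvel': array([-0.00081123, -0.00010911, -0.00110356, -0.00109924, -0.00096279,
       -0.00080207]), 'effort': array([ 4.72566517e-04, -7.31965113e+01, -6.32487416e+01, -1.65951601e-04,
        6.17716098e-03, -1.14085304e-05]), 'tcp_pos': array([ 256.4331099 , -624.2007332 ,  241.56288952]), 'eef_rot': array([-3.14044245e+00, -1.43028416e-05,  3.89839868e-01]), 'force': array([-0.19047963,  0.58623268,  0.10987449]), 'moment': array([-0.03267456, -0.04528709,  0.03038307]), 'finger_force': 0.0, 'finger_gap': 85.19851958739582}
side {'fx': 370.03986175157564, 'fy': 370.03986175157564, 'cx': 317.73703435829725, 'cy': 203.36970838484015, 'rvec': array([ 0.73812913, -2.35391621,  1.38386693]), 'tvec': array([500.66430603, 288.67954865, 687.88022771])}
top {'fx': 447.1086713479932, 'fy': 447.1086713479932, 'cx': 324.71309789549787, 'cy': 198.02598980863553, 'rvec': array([ 1.9420241 , -2.24531093,  0.26829612]), 'tvec': array([ 74.02989839, 653.54005777, 854.26332151])}
wrist {'fx': 293.081204219918, 'fy': 293.081204219918, 'cx': 323.7426241693666, 'cy': 195.9267221406987, 'T_tool_cam': array([[-1.88408628e-04, -9.59985503e-01, -2.80049636e-01,
         7.09292371e+01],
       [ 9.99999981e-01, -1.66944257e-04, -1.00498461e-04,
        -2.02514229e-01],
       [ 4.97243873e-05, -2.80049649e-01,  9.59985516e-01,
        -1.31450581e+02],
       [ 0.00000000e+00,  0.00000000e+00,  0.00000000e+00,
         1.00000000e+00]])}
```

View pics/side.png

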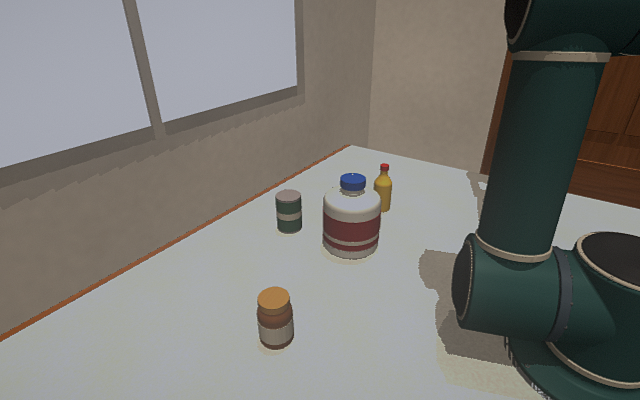

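View pics/top.png

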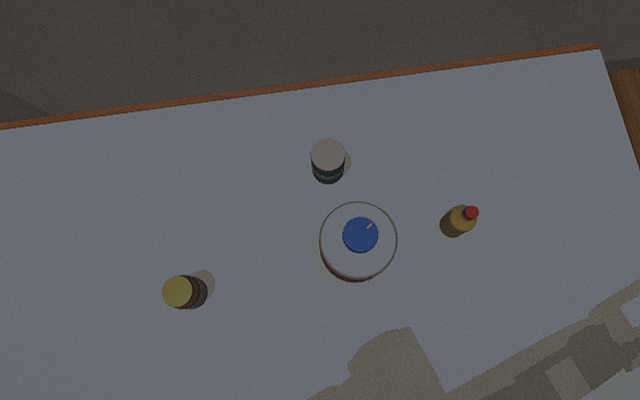

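The side view shows the blue lid at about (353,182) on the tub. In the top view the lid is at about (360,235), its mark at (368,226), the can at (328,160), the jam jar at (178,291) and the mustard at (468,215).

```bash
cat > h.py <<'E'
import cv2,numpy as np
from scipy.spatial.transform import Rotation as Ro
from bench import manip,cams,job
def cam(n,o=None):
    c=cams.calibration(n);K=np.array([[c["fx"],0,c["cx"]],[0,c["fy"],c["cy"]],[0,0,1]])
    if n=="wrist":
        T=np.eye(4);T[:3,:3]=Ro.from_euler("xyz",o["eef_rot"]).as_matrix();T[:3,3]=o["tcp_pos"]
        T=T@c["T_tool_cam"];W=np.linalg.inv(T);return K,W[:3,:3],W[:3,3]
    return K,Ro.from_rotvec(c["rvec"]).as_matrix(),np.array(c["tvec"])
def ray(C,px):
    K,R,t=C;d=R.T@np.linalg.solve(K,[px[0],px[1],1]);return -R.T@t,d/np.linalg.norm(d)
def atz(C,px,z):
    p,d=ray(C,px);return p+d*(z-p[2])/d[2]
def proj(C,P):
    K,R,t=C;q=K@(R@np.array(P,float)+t);return q[:2]/q[2]
def tri(A,B):
    (p,d),(q,e)=A,B;s=np.linalg.lstsq(np.c_[d,-e],q-p,rcond=None)[0];u=p+s[0]*d;v=q+s[1]*e;return (u+v)/2,np.linalg.norm(u-v)
def blue(im):
    h=cv2.cvtColor(im,cv2.COLOR_BGR2HSV);m=cv2.inRange(h,(105,150,50),(130,255,255))
    n,l,s,c=cv2.connectedComponentsWithStats(m);i=1+np.argmax(s[1:,4]);return (l==i).astype(np.uint8),s[i],c[i]
E
python3 - <<'E'
from h import *
S,T=cam("side"),cam("top");a=cv2.imread("pics/side.png");b=cv2.imread("pics/top.png")
ms,ss,cs=blue(a);mt,st,ct=blue(b);print(ss,cs,st,ct)
# whole-lid centroid ~ mid-height point
P,e=tri(ray(S,cs),ray(T,ct));print("lid mid",P,e)
print("top-view@z199",atz(T,ct,199), "mark",atz(T,(368,226),199))
for n,px,z in(("can",(328,155),108),("jam",(177,291),105),("must",(471,213),150)):print(n,atz(T,px,z))
x,y=ct.astype(int)
u=cv2.resize(b[y-50:y+55,x-60:x+60],None,fx=4,fy=4,interpolation=2);x,y=cs.astype(int)
v=cv2.resize(a[y-25:y+30,x-40:x+40],(480,330),interpolation=2);cv2.imwrite("pics/c1.png",cv2.resize(np.vstack([u[:250+20],v]),None,fx=1,fy=1))
print(ct.astype(int)-[60,50],cs.astype(int)-[40,25])
E
```

```text
[341 173  24  10 145] [352.37931034 177.64827586] [343 217  35  36 706] [359.91784703 234.16997167]
lid mid [553.63375303 -69.68650999 198.49050851] 0.26697365912009213
top-view@z199 [553.6777765  -69.57743664 199.        ] mark [566.12772748 -86.23414044 199.        ]
can [740.26026702 -39.94480847 108.        ]
jam [509.25629358 289.00732482 105.        ]
must [ 570.6902353  -290.57720641  150.        ]
[299 184] [312 152]
```

View pics/c1.png

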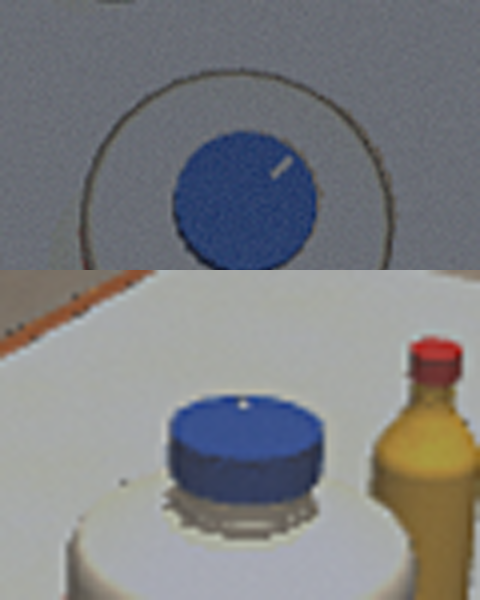

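The lid top triangulates to (553.6, -69.6, 198.5). That puts the underside at about 177.5 mm, which matches the text. I'll move above it and raise the tool a little on the way.

drive_tool(targets=[[3.0,-2.5,-0.3,0],[3.0,-2.5,-0.3,0],[3.0,-2.5,-0.3,0],[3.0,-2.5,-0.3,0],[3.0,-2.5,-0.3,0],[3.0,-2.5,-0.3,0],[3.0,-2.5,-0.3,0],[3.0,-2.5,-0.3,0]], fingers=1, grip_force=25)

```text
time_s: 1.1
tcp_pos: [402.8, -346.9, 266.1]
eef_rot: [-3.141, 0.0, 0.39]
force: [-0.1, -0.2, -0.1]
finger_gap: 85.4
finger_force: 0.0
```

drive_tool(targets=[[3.0,-2.5,-0.3,0],[3.0,-2.5,-0.3,0],[3.0,-2.5,-0.3,0],[3.0,-2.5,-0.3,0],[3.0,-2.5,-0.3,0],[3.0,-2.5,-0.3,0],[3.0,-2.5,0,0],[3.0,-2.5,0,0]])

```text
time_s: 2.1
tcp_pos: [548.9, -70.7, 284.1]
eef_rot: [-3.141, 0.0, 0.39]
force: [0.1, -0.4, -0.4]
finger_gap: 85.2
finger_force: 0.0
```

drive_tool(targets=[[0,0,0,-0.13],[0,0,0,-0.13],[0,0,0,-0.13],[0,0,0,-0.13],[0,0,0,-0.13],[0,0,0,-0.13],[0,0,0,-0.13],[0,0,0,-0.13]])

```text
time_s: 3.1
tcp_pos: [548.4, -71.9, 283.9]
eef_rot: [-3.141, -0.0, 1.434]
force: [1.2, -0.5, -0.1]
finger_gap: 85.2
finger_force: 0.0
```

```bash
cat > look.py <<'E'
from h import *
import sys
o=manip.get_obs();im=cams.read_camera("wrist");cv2.imwrite("pics/%s.png"%sys.argv[1],im)
C=cam("wrist",o);m,s,c=blue(im);print("t",o["time_s"],"tcp",o["tcp_pos"],o["eef_rot"],"q6",o["joint_positions"][5],"F",o["force"],"M",o["moment"],"gap",o["finger_gap"])
print("blue",s,c,"at z198.5",atz(C,c,198.5))
E
python3 look.py w1
```

```text
t 3.1 tcp [548.38352993 -71.94983376 283.93026877] [-3.14097628e+00 -3.98520222e-05  1.43410907e+00] q6 -0.03989897468476308 F [ 1.23793548 -0.47173328 -0.10387777] M [0.08271118 0.00663832 0.0189692 ] gap 85.15896577613779
blue [ 291  159   79   78 4612] [329.44405898 197.39722463] at z198.5 [553.30886351 -65.78532519 198.5       ]
```

View pics/w1.png

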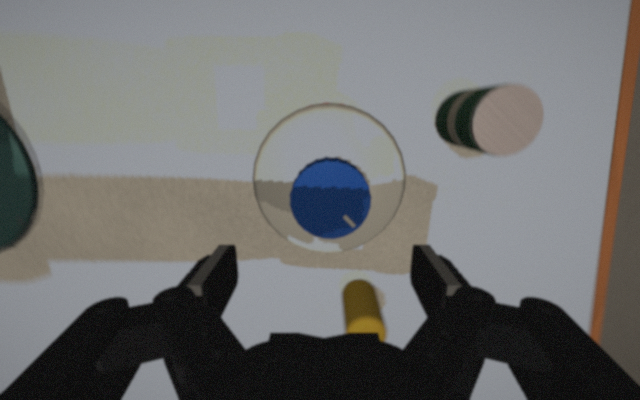

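The wrist view shows the lid between the open fingers' reach at (330,197), with the mark at (348,221) and the near wall partly visible. I'll fit the lid's silhouette, using views from two opposite yaws so that calibration errors cancel.

drive_tool(targets=[[0,0,0,0.18],[0,0,0,0.18],[0,0,0,0.18],[0,0,0,0.18],[0,0,0,0.18],[0,0,0,0.18],[0,0,0,0.18],[0,0,0,0.18]])

```text
time_s: 4.15
tcp_pos: [548.4, -71.9, 284.0]
eef_rot: [-3.142, 0.0, -0.018]
force: [0.1, 0.4, 0.3]
finger_gap: 85.8
finger_force: 0.0
```

```bash
cat > fit.py <<'E'
from h import *
from scipy.optimize import minimize
A=np.linspace(0,2*np.pi,72,endpoint=False)
def model(x,y,z):  # z top
    return np.array([[x+31.5*np.cos(a),y+31.5*np.sin(a),h] for h in(z,z-21) for a in A])
def mask(im):
    h=cv2.cvtColor(im,cv2.COLOR_BGR2HSV);m=cv2.inRange(h,(100,90,25),(135,255,255))
    n,l,s,c=cv2.connectedComponentsWithStats(m);i=1+np.argmax(s[1:,4])
    m=(l==i).astype(np.uint8);k,_=cv2.findContours(m,0,1);h=cv2.convexHull(max(k,key=len));m=np.zeros_like(m);cv2.fillPoly(m,[h],1);return m
def fit(im,C,z,p0):
    m=mask(im);f=8
    mu=cv2.moments(m,True);t=np.array([mu["m10"]/mu["m00"],mu["m01"]/mu["m00"]])
    def hull(p):return cv2.convexHull(np.array([proj(C,q) for q in model(*p,z)],np.float32))
    def r(p):
        k=cv2.moments(hull(p));return np.array([k["m10"]/k["m00"],k["m01"]/k["m00"]])-t
    from scipy.optimize import least_squares
    p=least_squares(r,p0,diff_step=1e-3).x
    return p,mu["m00"],cv2.contourArea(hull(p))
E
cat > wl.py <<'E'
from fit import *
import sys
o=manip.get_obs();im=cams.read_camera("wrist");cv2.imwrite("pics/%s.png"%sys.argv[1],im)
print(o["time_s"],o["tcp_pos"],o["eef_rot"],o["joint_positions"][5]);print(fit(im,cam("wrist",o),198.5,(553,-69)))
E
python3 wl.py w2
python3 - <<'E'
from fit import *
print("top",fit(cv2.imread("pics/top.png"),cam("top"),198.5,(553,-69)))
print("side",fit(cv2.imread("pics/side.png"),cam("side"),198.5,(553,-69)))
o=dict(tcp_pos=[548.384,-71.95,283.93],eef_rot=[-3.14097628,-4e-5,1.43410907])
print("w1",fit(cv2.imread("pics/w1.png"),cam("wrist",o),198.5,(553,-69)))
E
```

```text
4.15 [548.39371658 -71.94444825 284.02922149] [-3.14150949e+00  4.75445609e-04 -1.84246511e-02] 1.412650970350173
(array([553.46073893, -69.36632126]), 5036.0, 5219.270342091331)
top (array([554.72403906, -70.16116186]), 1020.0, 1024.436915829545)
side (array([553.17523609, -71.79469043]), 396.0, 405.84593616845086)
w1 (array([553.47119225, -69.31297035]), 5002.0, 5205.01563667017)
```

drive_tool(targets=[[0,0,0,-0.18],[0,0,0,-0.18],[0,0,0,-0.18],[0,0,0,-0.18],[0,0,0,-0.18],[0,0,0,-0.18],[0,0,0,-0.18],[0,0,0,-0.18]])

```text
time_s: 5.2
tcp_pos: [548.4, -72.0, 284.1]
eef_rot: [-3.141, -0.0, 1.437]
force: [0.3, -0.2, -0.2]
finger_gap: 85.3
finger_force: 0.0
```

drive_tool(targets=[[0,0,0,-0.18],[0,0,0,-0.18],[0,0,0,-0.18],[0,0,0,-0.18],[0,0,0,-0.18],[0,0,0,-0.18],[0,0,0,-0.18],[0,0,0,-0.18]])

```text
time_s: 6.2
tcp_pos: [548.4, -72.0, 284.1]
eef_rot: [-3.142, -0.0, 2.877]
force: [0.1, 0.9, 0.3]
finger_gap: 85.7
finger_force: 0.0
```

```bash
python3 wl.py w3
```

```text
6.2 [548.41344656 -71.98060746 284.0862303 ] [-3.14154909e+00 -3.52269313e-04  2.87713084e+00] -1.4829544216359667
(array([553.0876951 , -69.26394147]), 4934.0, 5114.997113082558)
```

Wrist views from three yaws agree on (553.3, -69.35). I'll turn back to the middle, centre the tool and descend.

drive_tool(targets=[[0,0,0,0.18],[0,0,0,0.18],[0,0,0,0.18],[0,0,0,0.18],[0,0,0,0.18],[0,0,0,0.18],[0,0,0,0.18],[0,0,0,0.18]])

```text
time_s: 7.25
tcp_pos: [548.4, -72.0, 284.2]
eef_rot: [-3.141, 0.0, 1.422]
force: [-0.4, 0.6, -0.2]
finger_gap: 85.5
finger_force: 0.0
```

drive_tool(targets=[[0.33,0.45,0,0],[0,0,1.0,0],[0,0,1.0,0],[0,0,1.0,0],[0,0,1.0,0],[0,0,1.0,0],[0,0,0,0]])

```text
time_s: 8.12
tcp_pos: [553.1, -69.3, 233.4]
eef_rot: [-3.14, -0.0, 1.43]
force: [0.0, 0.6, -0.4]
finger_gap: 85.2
finger_force: 0.0
```

Run:
```python
from h import *
o=manip.get_obs();print(manip.finger_overhang,o["tcp_pos"],o["eef_rot"],o["joint_positions"],o["force"],o["moment"],o["finger_gap"])
im=cams.read_camera("wrist");cv2.imwrite("pics/w4.png",im)
```

```text
11.0 [553.12239992 -69.30715817 233.3556719 ] [-3.14032663e+00 -3.99515679e-05  1.42991150e+00] [-1.70413463e-01 -1.37808211e-01  1.70777652e+00  2.55561594e-06
  1.57289100e+00 -2.95286527e-02] [ 0.01587478  0.58338484 -0.44760563] [-0.04232975 -0.010036    0.01539335] 85.17305585276956
```

View pics/w4.png

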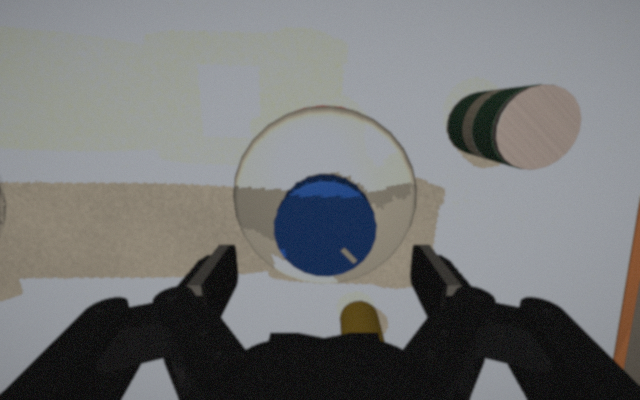

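The lid at (325,225) is centred between the fingertips at (237,250) and (413,250). I'll descend to grip height.

drive_tool(targets=[[0,0,1.0,0],[0,0,1.0,0],[0,0,1.0,0],[0,0,1.0,0],[0,0,1.0,0],[0,0,0.7,0],[0,0,0,0]])

```text
time_s: 9.05
tcp_pos: [553.3, -69.3, 176.8]
eef_rot: [-3.141, -0.0, 1.43]
force: [-0.1, -0.5, 0.8]
finger_gap: 85.5
finger_force: 0.0
```

drive_tool(targets=[[0,0,0,0],[0,0,0,0],[0,0,0,0],[0,0,0,0]], fingers=0.72, grip_force=25)

```text
time_s: 9.55
tcp_pos: [553.6, -69.4, 177.9]
eef_rot: [3.141, -0.0, 1.43]
force: [-1.0, -0.5, 5.5]
finger_gap: 62.1
finger_force: 27.5
```

```bash
cat > st.py <<'E'
from bench import manip
import numpy as np
np.set_printoptions(precision=3,suppress=True)
o=manip.get_obs();print(o["time_s"],o["tcp_pos"],o["eef_rot"],"q6",o["joint_positions"][5],"F",o["force"],"M",o["moment"],"gap",o["finger_gap"],o["finger_force"])
E
python3 st.py
```

```text
9.55 [553.626 -69.37  177.929] [ 3.141 -0.     1.43 ] q6 -0.029384704742965558 F [-0.97  -0.461  5.491] M [0.013 0.131 0.02 ] gap 62.07841332890257 27.502218309601858
```

The lid is gripped with a gap of 62 mm and about 5 N down. The z compliance is about 5 N/mm. I'll turn backward and follow the climb of 2.4 mm/rad.

drive_tool(targets=[[0,0,-0.02,-0.08],[0,0,-0.02,-0.08],[0,0,-0.02,-0.08],[0,0,-0.02,-0.08],[0,0,0,0]])

```text
time_s: 10.18
tcp_pos: [553.7, -69.4, 178.7]
eef_rot: [3.141, 0.0, 1.751]
force: [0.4, 0.6, 5.3]
finger_gap: 62.5
finger_force: 27.5
```

```bash
python3 st.py
```

```text
10.175 [553.662 -69.406 178.694] [3.141 0.    1.751] q6 -0.3507219497061154 F [0.355 0.586 5.284] M [-0.021 -0.045  0.115] gap 62.53022850284512 27.512703679337847
```

drive_tool(targets=[[0,0,-0.02,-0.08],[0,0,-0.02,-0.08],[0,0,-0.02,-0.08],[0,0,0,0]])

```text
time_s: 10.68
tcp_pos: [553.7, -69.4, 179.3]
eef_rot: [3.141, 0.001, 1.99]
force: [0.2, -0.2, 6.2]
finger_gap: 62.3
finger_force: 27.6
```

drive_tool(targets=[[0,0,-0.02,-0.08],[0,0,-0.02,-0.08],[0,0,0,0]])

```text
time_s: 11.05
tcp_pos: [553.7, -69.4, 179.7]
eef_rot: [3.141, 0.001, 2.15]
force: [-0.1, -0.6, 5.5]
finger_gap: 62.6
finger_force: 27.6
```

drive_tool(targets=[[0,0,-0.02,-0.08],[0,0,-0.02,-0.08],[0,0,0,0]])

```text
time_s: 11.42
tcp_pos: [553.7, -69.4, 180.0]
eef_rot: [3.141, 0.001, 2.31]
force: [-0.3, 0.2, 5.3]
finger_gap: 62.3
finger_force: 27.5
```

drive_tool(targets=[[0,0,-0.02,-0.08],[0,0,-0.02,-0.08],[0,0,0,0]])

```text
time_s: 11.8
tcp_pos: [553.7, -69.4, 180.5]
eef_rot: [3.141, 0.001, 2.47]
force: [0.2, -0.1, 5.1]
finger_gap: 62.0
finger_force: 27.5
```

drive_tool(targets=[[0,0,-0.02,-0.08],[0,0,-0.02,-0.08],[0,0,0,0]])

```text
time_s: 12.18
tcp_pos: [553.7, -69.4, 180.8]
eef_rot: [3.141, 0.001, 2.629]
force: [-0.1, 0.3, 5.1]
finger_gap: 62.5
finger_force: 27.5
```

drive_tool(targets=[[0,0,-0.02,-0.08],[0,0,-0.02,-0.08],[0,0,0,0]])

```text
time_s: 12.55
tcp_pos: [553.6, -69.4, 181.2]
eef_rot: [3.141, 0.001, 2.789]
force: [0.4, 0.1, 6.2]
finger_gap: 62.4
finger_force: 27.5
```

drive_tool(targets=[[0,0,-0.02,-0.08],[0,0,-0.02,-0.08],[0,0,0,0]])

```text
time_s: 12.92
tcp_pos: [553.6, -69.4, 181.6]
eef_rot: [3.142, 0.001, 2.948]
force: [0.5, 1.5, 5.9]
finger_gap: 62.8
finger_force: 27.6
```

drive_tool(targets=[[0,0,-0.02,-0.08],[0,0,-0.02,-0.08],[0,0,0,0]])

```text
time_s: 13.3
tcp_pos: [553.6, -69.4, 181.9]
eef_rot: [-3.142, 0.001, 3.108]
force: [-0.5, -0.4, 4.8]
finger_gap: 62.5
finger_force: 27.5
```

drive_tool(targets=[[0,0,-0.01,-0.06],[0,0,-0.01,-0.06],[0,0,0,0]])

```text
time_s: 13.68
tcp_pos: [553.5, -69.4, 181.9]
eef_rot: [-3.142, 0.0, -3.056]
force: [-0.3, 0.2, 4.5]
finger_gap: 62.3
finger_force: 27.5
```

```bash
python3 wl.py w5
python3 - <<'E'
import cv2,numpy as np
from bench import cams
a=cv2.imread("pics/w5.png");s=cams.read_camera("side");cv2.imwrite("pics/s5.png",s)
p=cv2.resize(cv2.imread("pics/side.png")[160:215,310:400],(540,330));q=cv2.resize(s[160:215,310:400],(540,330))
cv2.imwrite("pics/c5.png",np.hstack([cv2.resize(a[100:400,170:490],(480,450)),cv2.resize(q,(320,450))]))
E
python3 st.py
```

```text
13.675 [553.49646195 -69.35664018 181.90177809] [-3.14150582e+00  3.83590584e-04 -3.05615840e+00] -1.8266240614606668
(array([554.79109962, -69.14780266]), 16158.0, 15355.621132183587)
13.775 [553.508 -69.362 181.868] [-3.141  0.    -3.056] q6 -1.8264968968919206 F [0.596 0.267 5.241] M [ 0.006 -0.089  0.016] gap 62.206145275259 27.480200990031562
```

View pics/c5.png

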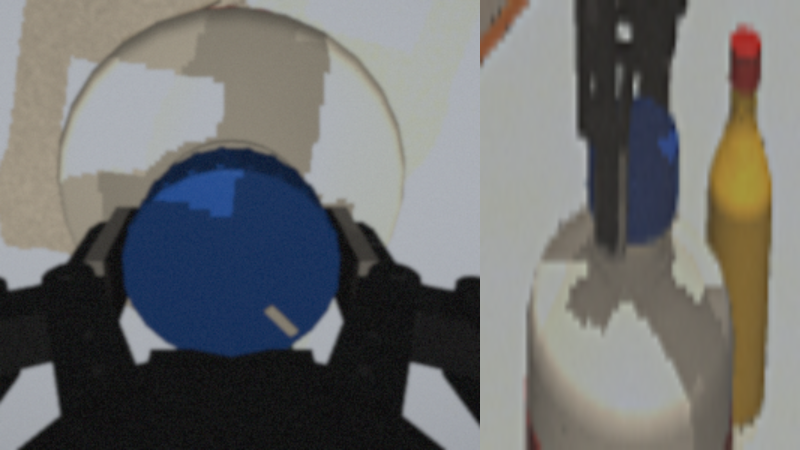

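The mark keeps its place in the gripper (lower right), so the lid turned the full 1.8 rad along with it. The climb has just stopped. I'll continue without lifting.

drive_tool(targets=[[0,0,0,-0.05],[0,0,0,-0.05],[0,0,0,0]])

```text
time_s: 14.15
tcp_pos: [553.2, -69.3, 181.2]
eef_rot: [3.141, -0.001, -2.955]
force: [-0.2, 0.3, -0.4]
finger_gap: 62.4
finger_force: 27.4
```

```bash
python3 st.py
```

```text
14.15 [553.169 -69.304 181.17 ] [ 3.141 -0.001 -2.955] q6 -1.92730965871299 F [-0.168  0.266 -0.449] M [0.016 0.027 0.05 ] gap 62.413720609371154 27.382753368915473
```

The force fell to zero, so that's the drop. I'll follow it down gently.

drive_tool(targets=[[0,0,0.1,0],[0,0,0.1,0],[0,0,0.1,0],[0,0,0,0]])

```text
time_s: 14.65
tcp_pos: [553.4, -69.4, 178.6]
eef_rot: [3.142, -0.0, -2.954]
force: [0.0, 1.2, -0.9]
finger_gap: 62.6
finger_force: 27.4
```

drive_tool(targets=[[0,0,0.07,0],[0,0,0.07,0],[0,0,0,0]])

```text
time_s: 15.02
tcp_pos: [553.4, -69.3, 177.5]
eef_rot: [-3.142, 0.0, -2.953]
force: [-0.3, 0.3, 2.8]
finger_gap: 62.4
finger_force: 27.6
```

Contact again at 177.5 with about 3 N, a drop of about 4.5 mm. I'll add a little pressure and start forward.

drive_tool(targets=[[0,0,0.04,0],[0,0,0,0],[0,0,0.02,0.08],[0,0,0.02,0.08],[0,0,0.02,0.08],[0,0,0,0]])

```text
time_s: 15.78
tcp_pos: [553.7, -69.4, 176.9]
eef_rot: [-3.141, 0.001, 3.088]
force: [0.2, 0.4, 4.7]
finger_gap: 62.3
finger_force: 27.9
```

```bash
python3 st.py
```

```text
15.775 [553.685 -69.395 176.91 ] [-3.141  0.001  3.088] q6 -1.688083331281972 F [0.166 0.361 4.69 ] M [-0.015  0.015 -0.144] gap 62.30366375126942 27.923539434223272
```

drive_tool(targets=[[0,0,0.02,0.08],[0,0,0.02,0.08],[0,0,0.02,0.08],[0,0,0.02,0.08],[0,0,0,0]])

```text
time_s: 16.4
tcp_pos: [553.7, -69.4, 176.1]
eef_rot: [3.141, 0.001, 2.768]
force: [0.1, 0.4, 6.0]
finger_gap: 62.6
finger_force: 27.9
```

```bash
python3 st.py
```

```text
16.4 [553.713 -69.404 176.147] [3.141 0.001 2.768] q6 -1.3680242767522626 F [0.087 0.381 5.951] M [ 0.048  0.022 -0.171] gap 62.649590632290625 27.938238901283796
```

drive_tool(targets=[[0,0,0.01,0.08],[0,0,0.02,0.08],[0,0,0.02,0.08],[0,0,0.02,0.08],[0,0,0.02,0.08],[0,0,0.02,0.08],[0,0,0,0]])

```text
time_s: 17.27
tcp_pos: [553.7, -69.4, 175.0]
eef_rot: [3.141, 0.001, 2.288]
force: [0.1, 0.7, 3.9]
finger_gap: 62.3
finger_force: 27.9
```

```bash
python3 st.py
```

```text
17.275 [553.711 -69.385 174.988] [3.141 0.001 2.288] q6 -0.8880287568561333 F [0.051 0.659 3.874] M [ 0.018 -0.008 -0.139] gap 62.299228426878145 27.915576610658377
```

drive_tool(targets=[[0,0,0.02,0.08],[0,0,0.02,0.08],[0,0,0.02,0.08],[0,0,0.02,0.08],[0,0,0.02,0.08],[0,0,0.02,0.08],[0,0,0,0]])

```text
time_s: 18.15
tcp_pos: [553.7, -69.4, 173.8]
eef_rot: [3.14, 0.0, 1.808]
force: [-0.3, -0.0, 6.3]
finger_gap: 62.4
finger_force: 27.9
```

```bash
python3 st.py
```

```text
18.15 [553.73  -69.399 173.848] [3.14  0.    1.808] q6 -0.4080361680842044 F [-0.264 -0.026  6.305] M [ 0.059 -0.015 -0.118] gap 62.36088966427572 27.949952578375132
```

drive_tool(targets=[[0,0,0.01,0.08],[0,0,0.02,0.08],[0,0,0.02,0.08],[0,0,0,0]])

```text
time_s: 18.65
tcp_pos: [553.7, -69.4, 173.3]
eef_rot: [3.14, 0.0, 1.568]
force: [0.2, -0.3, 5.6]
finger_gap: 62.3
finger_force: 27.9
```

```bash
python3 st.py
```

```text
18.65 [553.701 -69.375 173.256] [3.14  0.    1.568] q6 -0.16804914034559074 F [ 0.197 -0.314  5.617] M [-0.069  0.026 -0.158] gap 62.31566075252362 27.91086871402456
```

drive_tool(targets=[[0,0,0,0.08],[0,0,0,0.08],[0,0,0,0.08],[0,0,0,0]])

```text
time_s: 19.15
tcp_pos: [553.6, -69.4, 173.0]
eef_rot: [3.141, -0.0, 1.33]
force: [-0.5, 0.6, 4.5]
finger_gap: 62.3
finger_force: 27.8
```

```bash
python3 st.py
```

```text
19.15 [553.573 -69.359 173.011] [ 3.141 -0.     1.33 ] q6 0.07018796065103804 F [-0.513  0.55   4.536] M [-0.002 -0.088 -0.077] gap 62.31827249958796 27.792448996675603
```

The lid has met the rim: z has levelled at 173.0 and the torque has fallen. I'll turn on in small steps and watch the moment.

drive_tool(targets=[[0,0,0,0.08],[0,0,0,0.08],[0,0,0,0]])

```text
time_s: 19.52
tcp_pos: [553.6, -69.4, 173.0]
eef_rot: [3.141, -0.0, 1.172]
force: [0.1, 0.3, 5.7]
finger_gap: 62.4
finger_force: 27.9
```

```bash
python3 st.py
```

```text
19.525 [553.571 -69.358 173.021] [ 3.141 -0.     1.172] q6 0.22858463707815413 F [0.077 0.305 5.696] M [ 0.007 -0.04  -0.057] gap 62.3989815563817 27.88799313509628
```

drive_tool(targets=[[0,0,0,0.05],[0,0,0,0.05],[0,0,0,0]])

```text
time_s: 19.9
tcp_pos: [553.6, -69.4, 173.1]
eef_rot: [3.141, -0.0, 1.073]
force: [-0.7, -0.9, 4.6]
finger_gap: 62.1
finger_force: 27.9
```

```bash
python3 st.py
```

```text
19.9 [553.564 -69.37  173.053] [ 3.141 -0.     1.073] q6 0.3278649882932836 F [-0.723 -0.913  4.635] M [ 0.023 -0.068 -0.029] gap 62.11096470509121 27.920698167648084
```

drive_tool(targets=[[0,0,0,0.04],[0,0,0,0]])

```text
time_s: 20.15
tcp_pos: [553.6, -69.4, 173.0]
eef_rot: [3.141, -0.0, 1.033]
force: [0.2, 0.5, 5.5]
finger_gap: 62.4
finger_force: 27.9
```

```bash
python3 st.py
```

```text
20.15 [553.567 -69.373 173.017] [ 3.141 -0.     1.033] q6 0.3676590146180918 F [0.236 0.527 5.486] M [ 0.012 -0.039 -0.116] gap 62.42920715619586 27.920688200372865
```

drive_tool(targets=[[0,0,0,0.04],[0,0,0,0]])

```text
time_s: 20.4
tcp_pos: [553.6, -69.4, 173.0]
eef_rot: [3.141, -0.0, 0.993]
force: [0.4, 0.3, 5.9]
finger_gap: 62.1
finger_force: 27.9
```

```bash
python3 st.py
```

```text
20.4 [553.563 -69.374 173.022] [ 3.141 -0.     0.993] q6 0.4076392939317138 F [0.353 0.32  5.866] M [-0.005 -0.08  -0.063] gap 62.143247843828426 27.921027868204646
```

drive_tool(targets=[[0,0,0,0.04],[0,0,0,0]])

```text
time_s: 20.65
tcp_pos: [553.6, -69.4, 173.0]
eef_rot: [3.141, -0.0, 0.953]
force: [-0.5, -0.0, 5.2]
finger_gap: 62.4
finger_force: 27.9
```

```bash
python3 st.py
```

```text
20.65 [553.562 -69.376 173.03 ] [ 3.141 -0.     0.953] q6 0.4476744232003103 F [-0.492 -0.02   5.2  ] M [-0.007 -0.042 -0.062] gap 62.40183476684972 27.920709576137597
```

drive_tool(targets=[[0,0,0,0.03],[0,0,0,0]])

```text
time_s: 20.9
tcp_pos: [553.6, -69.4, 173.0]
eef_rot: [3.141, -0.0, 0.923]
force: [0.3, -1.1, 4.9]
finger_gap: 62.1
finger_force: 27.9
```

```bash
python3 st.py
```

```text
20.9 [553.562 -69.399 173.04 ] [ 3.141 -0.     0.923] q6 0.47748744198028226 F [ 0.292 -1.128  4.872] M [-0.039 -0.085 -0.127] gap 62.088412479002116 27.920062930584493
```

drive_tool(targets=[[0,0,0,0.03],[0,0,0,0]])

```text
time_s: 21.15
tcp_pos: [553.6, -69.4, 173.0]
eef_rot: [3.141, -0.0, 0.893]
force: [-0.6, -1.3, 5.3]
finger_gap: 62.0
finger_force: 27.9
```

```bash
python3 st.py
```

```text
21.15 [553.556 -69.417 173.028] [ 3.141 -0.     0.893] q6 0.5073440992830622 F [-0.578 -1.349  5.263] M [-0.06  -0.057  0.096] gap 62.04197850800993 27.905727613358522
```

drive_tool(targets=[[0,0,0,0.03],[0,0,0,0]])

```text
time_s: 21.4
tcp_pos: [553.6, -69.4, 173.0]
eef_rot: [3.141, -0.0, 0.863]
force: [-0.9, -0.0, 5.2]
finger_gap: 62.3
finger_force: 27.9
```

```bash
python3 st.py
```

```text
21.4 [553.563 -69.378 173.027] [ 3.141 -0.     0.863] q6 0.5372277459933922 F [-0.869 -0.024  5.214] M [-0.044 -0.063  0.151] gap 62.342817965361384 27.893723636889263
```

```bash
cat >> st.py <<'E'
print("eff6",o["effort"][5])
E
cat > mk.py <<'E'
from h import *
import sys
im=cams.read_camera("wrist");cv2.imwrite("pics/%s.png"%sys.argv[1],im)
for f in ("w5",sys.argv[1]):
    a=cv2.imread("pics/%s.png"%f);r=a[270:345,230:420].astype(int)
    m=((r[...,2]>90)&(r[...,0]-r[...,2]<40)).astype(np.uint8)
    n,l,s,c=cv2.connectedComponentsWithStats(m);print(f,[(tuple(s[i]+np.array([230,270,0,0,0])),c[i].round(1)+[230,270]) for i in range(1,n) if s[i][4]>15])
E
python3 mk.py w6; python3 st.py
```

```text
w5 [((np.int64(232), np.int64(275), np.int64(6), np.int64(7), np.int64(27)), array([235.2, 277.8])), ((np.int64(411), np.int64(275), np.int64(6), np.int64(7), np.int64(26)), array([412.7, 277.8])), ((np.int64(365), np.int64(299), np.int64(34), np.int64(44), np.int64(662)), array([384.7, 322.9])), ((np.int64(250), np.int64(300), np.int64(37), np.int64(43), np.int64(659)), array([263. , 323.2])), ((np.int64(347), np.int64(304), np.int64(21), np.int64(20), np.int64(166)), array([357.2, 313.7]))]
w6 [((np.int64(250), np.int64(301), np.int64(36), np.int64(41), np.int64(609)), array([263.1, 323.7])), ((np.int64(362), np.int64(300), np.int64(37), np.int64(43), np.int64(656)), array([384.4, 323.3])), ((np.int64(347), np.int64(304), np.int64(21), np.int64(20), np.int64(161)), array([357.2, 313.6]))]
21.45 [553.55  -69.414 173.002] [ 3.141 -0.     0.863] q6 0.536927881390974 F [0.283 0.751 5.37 ] M [-0.056 -0.064  0.163] gap 62.67765486269614 27.89326564862904
eff6 0.23486453108489513
```

The mark is unchanged in the gripper at (357.2,313.6), so nothing has slipped. The moment is now rising as the lid tightens. I'll take two more small steps.

drive_tool(targets=[[0,0,0,0.03],[0,0,0,0]])

```text
time_s: 21.7
tcp_pos: [553.5, -69.4, 173.0]
eef_rot: [3.141, -0.0, 0.833]
force: [0.5, -1.0, 4.6]
finger_gap: 62.6
finger_force: 27.9
```

```bash
python3 st.py
```

```text
21.7 [553.543 -69.396 172.968] [ 3.141 -0.     0.833] q6 0.5671342175473438 F [ 0.517 -1.032  4.623] M [-0.147 -0.078  0.37 ] gap 62.64659771960769 27.883040049520993
eff6 0.6450972519814968
```

The moment is 0.37 N m, which is hand-tight. I'll relieve the push, let go and rise.

drive_tool(targets=[[0,0,-0.05,0],[0,0,-0.05,0],[0,0,0,0]])

```text
time_s: 22.08
tcp_pos: [553.5, -69.4, 173.1]
eef_rot: [-3.142, 0.0, 0.831]
force: [6.3, -1.2, -4.3]
finger_gap: 62.3
finger_force: 29.3
```

drive_tool(targets=[[0,0,0,0],[0,0,0,0],[0,0,0,0],[0,0,0,0]], fingers=1)

```text
time_s: 22.58
tcp_pos: [553.4, -69.3, 173.7]
eef_rot: [-3.142, 0.0, 0.83]
force: [0.4, 0.5, 0.6]
finger_gap: 85.2
finger_force: 0.0
```

```bash
python3 st.py
```

```text
22.575 [553.362 -69.335 173.747] [-3.142  0.     0.83 ] q6 0.5704871186935688 F [0.427 0.47  0.552] M [ 0.089  0.008 -0.012] gap 85.21480088416543 0.0
eff6 -0.00531863362994045
```

drive_tool(targets=[[0,0,-0.5,0],[0,0,-1.5,0],[0,0,-1.5,0],[0,0,-1.5,0],[0,0,-1.5,0],[0,0,-1.5,0],[0,0,-1.5,0],[0,0,0,0]])

```text
time_s: 23.58
tcp_pos: [553.7, -69.4, 270.1]
eef_rot: [3.14, -0.001, 0.83]
force: [0.8, 0.3, -0.1]
finger_gap: 85.5
finger_force: 0.0
```

```bash
python3 wl.py w7
python3 - <<'E'
from h import *
s=cams.read_camera("side");t=cams.read_camera("top")
cv2.imwrite("pics/s7.png",s)
v=np.hstack([cv2.resize(s[150:270,260:420],(480,360)),cv2.resize(cv2.imread("pics/w7.png")[60:300,160:480],(320,360))]);cv2.imwrite("pics/c7.png",v)
E
```

```text
23.575 [553.73861803 -69.40348606 270.10170806] [ 3.14008255e+00 -1.01349709e-03  8.29793005e-01] 0.5705926641101765
(array([554.44617202, -67.89057246]), 5360.0, 5830.616799685173)
```

View pics/c7.png

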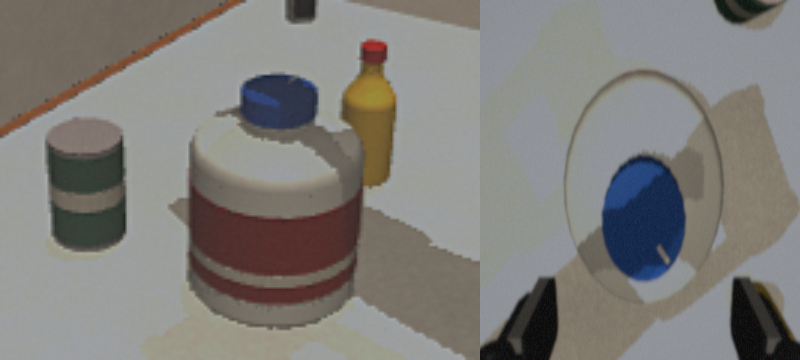

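The lid sits low and level on the upright tub, and the groceries are undisturbed. I'll hand the job in.

```bash
python3 -c "
from bench import job;print(job.finish_job())"
```

```text
the job is handed in; nothing more can be done
None
```

The lid dropped at the thread start after about 1.9 rad backward. I screwed it home to about 0.37 N m and let go, then handed the job in at about 24 s; no verdict was returned.

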